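# Bearing block out of the spares box, bore up

## Task

The spare bearing block for the gluing machine is under the lid of the dark red spares box. Lift the lid off and set it down flat, right way up, in the middle of the green cutting mat; then take out the block, find by feel or by looking which of its two ends is bored, and hold it up at least 15 cm above the bench with the bore pointing straight up, so that I can drop the bush in. Finish while still holding it there; drop neither lid nor block, leave the bush in the box and don't disturb the other things on the bench.

Things in the scene. Friction and masses are not known exactly. Their poses are not given: they have to be found in the camera images.
- tray: the box's shallow grey-board tray, fixed to the bench: 160 (x) by 220 (y) by 12 mm high, walls and floor 3 mm. Origin under its centre, on the bench; z up. At the start the lid hides it and what lies in it
- lid_handle (a point): centre of the wooden bar handle on the loose lid: 20 (x) by 70 (y) by 28 mm high, its centre 86 mm above the lid's lower rim. Lid dark red, 172 (x) by 232 (y) by 72 mm high without handle, open below, walls 3 mm, about 0.18 kg; it stands over the tray, rim on the bench, 3 mm loose all round. Axes are the lid's, z up
- block_centre (a point): centre of the grey aluminium bearing block, 52 x 52 x 60 mm, about 0.29 kg, under the lid, lying on the tray's floor (centre 29 mm above the bench, z up), oil hole on top; slides easily. x runs along the 60 mm length. One 52 mm square end is flat and closed, the other has a central round blind bore 40 mm wide, 44 mm deep, walls 6 mm; the axes do not say which end: feel or look
- mat: green cutting mat, fixed to the bench, 220 (x) by 300 (y) by 3 mm thick. Origin under its centre, z up; clear of things
- bush: bronze bush (ring) standing in the tray beside the block, 37 mm across, 30 mm inside, 22 mm high. Origin at the centre of its underside. To be left in the tray
- glue: cream glue jar with white cap, 72 mm across, 95 mm high, standing on the bench. Origin under its centre. Not to be disturbed
- brush: glue brush lying on the bench, 200 mm long, along its x axis. Not to be disturbed
- folder: ivory-coloured bone folder lying flat, 22 by 150 by 5 mm, long along its y. Origin under its centre. Not to be disturbed
- weight: black iron binder's weight, 60 by 110 by 45 mm with a bow handle to 73 mm, standing on a stack of grey boards 18 mm high. Origin under its centre. Not to be disturbed
- spanner: steel spanner lying on the bench, 170 mm long, along its x axis. Not to be disturbed

How it is judged (in metres and radians):
On the way, in this order (a step that is already met when the one before it is completed fails the run):
1. the lid stands flat, right way up, in the middle of the cutting mat, let go (horizontal distance between lid_handle and mat below 0.08 m and height (world z) of lid_handle below 0.096 m and angle between lid_handle's own z axis and vertical below 0.1 rad and contact force between the fingers and lid below 0.1 N), for 0.2 s.
2. the block is lifted out of the box (height (world z) of block_centre above 0.1 m and contact force between the fingers and block above 1 N), for 0.2 s.
At the end, for the whole second after the job is handed in: block held still in the fingers, clear of all else, its centre over 150 mm above the bench, bored end up within 15 degrees (blind_end = solid end, z axis out of the bore); lid flat, right way up on the mat, centres within 80 mm, not touched (all of step 1 and height (world z) of block_centre above 0.15 m and angle between blind_end's own z axis and vertical below 0.26 rad and contact force between the fingers and block above 1 N and linear speed of block below 0.03 m/s and angular speed of block below 0.2 rad/s and contact force between block and lid below 0.1 N and contact force between block and bush below 0.1 N and contact force between block and tray below 0.1 N); the arm keeps its last pose, push and grip.
It fails at once if the bush is taken out of the box or shoved more than 40 mm (distance of bush from where it was at the start of the episode above 0.04 m).
It fails at once if something else on the bench is disturbed (moved more than 20 mm) (distance of any of glue, brush, folder, weight, spanner from where it was at the start of the episode above 0.02 m).
It fails at once if the lid is dropped (linear speed of lid above 0.6 m/s and contact force between the fingers and lid below 0.1 N).
It fails at once if the block is dropped (linear speed of block above 0.6 m/s and contact force between the fingers and block below 0.1 N).
It also fails if it takes over 72 s, if anything falls off the work surface, if the arm or the gripper's body presses on something with over 40 N, if the wrist force passes 120 N, or if a joint passes its speed limit or range.

## Robot

A 6-joint arm with a two-finger parallel gripper is mounted at the origin on the work surface. World frame = base frame: x ahead of the robot, y to its left, z up, the work surface at z = 0. Lengths are in m, angles in degrees, forces in N, time in s.
With the tool pointing down it reaches from about 0.25 to 0.725 m from the base axis. Payload 9.7 kg.
Tool frame: the origin (TCP) lies on the centre line of the jaws, within the pads' length; the fingertips stand 22 mm ahead of it and the grasp point (between the pads) lies 3 mm ahead of it; z points along the fingers, y is the direction in which the jaws open and shut (so a half turn about z gives the same grasp; the last joint's range is limited). The gripper opens to 85 mm and grips with 20 to 120 N. Pads are 22 mm wide; open, the fingers measure 114 mm over their backs; the gripper's body (76 mm by 85 mm) begins 54 mm behind the grasp point. The pads swing forward as they close: fully open they stand 13 mm farther back than shut.
Start: joints at [69.099, 4.979, 10.078, 95.1, 0, 90], TCP at [0.196, 0.514, 0.253] pointing down, gripper open.
Joint ranges: [-179.16, 179.16], [-48.56, 103.87], [-65.8, 70.77], [-126.05, 130.52], [-82.76, 87.17], [-180, 180]. Speed limits (degrees/s): [127.2, 127.2, 147.25, 180, 180, 180].

## Interface

Orientations are given as [roll, pitch, yaw] about the fixed x, y, z axes, in that order (R = Rz(yaw) Ry(pitch) Rx(roll)).
In Python, from workcell import get_obs, camera, camera_params, job_done gives the robot as it stands.
- The arm moves only by the tool servo_tool, never from a script. Its argument "steps" is a list of rows, each an object of numbers: "x", "y", "z": the shift along the world's x, y, z in mm; "yaw": the turn about the world's z in degrees. A call has 1 to 12 rows; each row is the pose to reach, as a shift and turn from the pose measured when the call began; what a row does not reach only later rows make up. A row lasts 1/8 s, in which the tool goes at most 62.5 mm and 10.7 degrees, less where a joint would pass 70% of its speed; a pose out of reach is approached as far as the arm can. A call with a gripper value outside its range is refused whole. "grip" is the finger opening in mm, from 0 to 85.4, set as the call begins (left out, the last holds). The fingers move at their own pace and stop on an object; "grip_force" is the grip in N (left out, the last holds). Time passes only in rows, so rows that repeat a pose let the fingers close. It gives the time, the measured TCP pose, the force and the opening at its end, in the units of the state.
- get_obs(): the state, without advancing time (a new reading comes with each control period).
- camera(name): name is "side" or "top" or "wrist"; returns (picture, depth): 480x640x3 uint8, red, green, blue; 480x640 float32, m along the optical axis (not along the pixel's ray), 0 where there is no reading.
- camera_params(name): a dict with "intrinsics" (3x3 intrinsics, pixels), "rvec" (rotation vector, rad) and "tvec" (3), from world to camera coordinates, as OpenCV has them; the wrist camera has in their place "hand_eye" (4x4, takes a point from camera to tool coordinates, whose origin is the TCP and whose axes are the flange's). Camera axes: x right, y down, z forward; pixel columns grow to the right and rows downward; lengths in m; the calibration is good to about 2 mm. A picture is of the moment at which its call begins: read the wrist's pose just before it. camera_params takes no time and is no camera call.
- job_done(): hands the job in, once; it reports no verdict.
The state is a dict: "time": time; "q": joint angles; "qd": joint speeds; "joint_efforts": joint torques, N m; "ee_pos": TCP position; "tcp_rot": TCP orientation; "wrist_force": force on the tool from outside, world axes, zero at the start; "torque": the same for the moment, N m; "opening": finger opening in m.
Only numpy, scipy, OpenCV 4.12 (cv2) and the standard library are available. Lean on these libraries where they do the work, as an engineer would, in place of code of your own. Each camera call takes 0.05 s, during which the arm holds its last target.

## Working session

There is one attempt and no reset: what is moved stays moved. The work goes in short steps, Python scripts to look and compute and a tool call to move; the robot and the scene stay as the last step left them, time stands still between calls to the robot, and variables do not carry over. Pictures are saved under pics/ and viewed, and the job is handed in when it is done.

Besides the shell and the picture viewer there is one more tool, called after ">>>" as name([rows], argument=value, ...), one row to a line, values as JSON. servo_tool: Moves the arm, as the interface text tells. Its arguments: {"type":"object","properties":{"steps":{"type":"array"},"grip":{"type":"number"},"grip_force":{"type":"number"}},"required":["steps"]}

```bash
ls; mkdir -p pics; cat > h.py <<'E'
import numpy as np, cv2
from workcell import get_obs, camera, camera_params, job_done
def save(n,im): cv2.imwrite('pics/'+n+'.png',im[:,:,::-1])
def fixed(n):
    p=camera_params(n);K=np.array(p['intrinsics']);R=cv2.Rodrigues(np.array(p['rvec'],float))[0];t=np.array(p['tvec'],float).ravel()
    return K,R.T,-R.T@t
def cloud(n,d,ob=None):
    if n=='wrist':
        p=camera_params(n);K=np.array(p['intrinsics']);H=np.array(p['hand_eye']);T=tool(ob);M=T@H;R=M[:3,:3];o=M[:3,3]
    else: K,R,o=fixed(n)
    v,u=np.mgrid[:480,:640]
    P=np.stack([(u-K[0,2])/K[0,0]*d,(v-K[1,2])/K[1,1]*d,d],-1)
    W=P@R.T+o; W[d<=0]=np.nan
    return W
def tool(ob):
    from scipy.spatial.transform import Rotation as Ro
    T=np.eye(4);T[:3,:3]=Ro.from_euler('xyz',ob['tcp_rot'],degrees=True).as_matrix();T[:3,3]=ob['ee_pos'];return T
E
python3 - <<'E'
from h import *
o=get_obs();print(o)
for n in('top','side'):
    im,d=camera(n);save(n+'0',im);np.savez('/tmp/'+n+'0',im=im,d=d);print(n,fixed(n)[0],fixed(n)[2])
print(camera_params('wrist'))
E
```

```text
pics
{'time': 0.0, 'q': array([ 6.91000358e+01,  5.01162224e+00,  1.00347829e+01,  9.51032889e+01,
       -2.38094732e-03,  9.00015474e+01]), 'qd': array([ 0.04870677,  0.03857207, -0.03345114, -0.05218148,  0.01141108,
       -0.11889572]), 'joint_efforts': array([-1.55561946e-03, -5.20387602e+01,  4.64806902e+01,  1.61249080e-02,
       -1.03866364e-04, -3.24391999e-05]), 'ee_pos': array([0.19613589, 0.51359946, 0.25258102]), 'tcp_rot': array([-1.79919872e+02,  2.38310909e-03,  1.59098492e+02]), 'wrist_force': array([0.03225804, 0.07023888, 0.71485394]), 'torque': array([-0.03527345,  0.02227001,  0.06952538]), 'opening': 0.08574545883753178}
top [[514.4909341    0.         322.47885018]
 [  0.         514.4909341  244.22328951]
 [  0.           0.           1.        ]] [0.43594578 0.0022148  1.70872948]
side [[436.14495675   0.         318.34997246]
 [  0.         436.14495675 242.12682987]
 [  0.           0.           1.        ]] [ 0.02481022 -0.74660502  0.79117105]
{'intrinsics': array([[341.12370427,   0.        , 320.45601321],
       [  0.        , 341.12370427, 238.87228618],
       [  0.        ,   0.        ,   1.        ]]), 'hand_eye': array([[ 2.16397127e-04, -9.61670140e-01, -2.74208853e-01,
         6.94989636e-02],
       [ 9.99999658e-01,  4.27123677e-04, -7.08784679e-04,
         1.95920319e-04],
       [ 7.98738155e-04, -2.74208606e-01,  9.61669903e-01,
        -1.20018404e-01],
       [ 0.00000000e+00,  0.00000000e+00,  0.00000000e+00,
         1.00000000e+00]])}
```

View pics/top0.png

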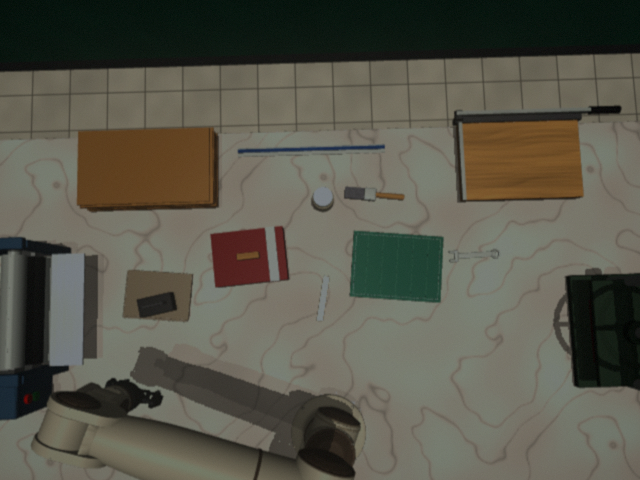

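View pics/side0.png

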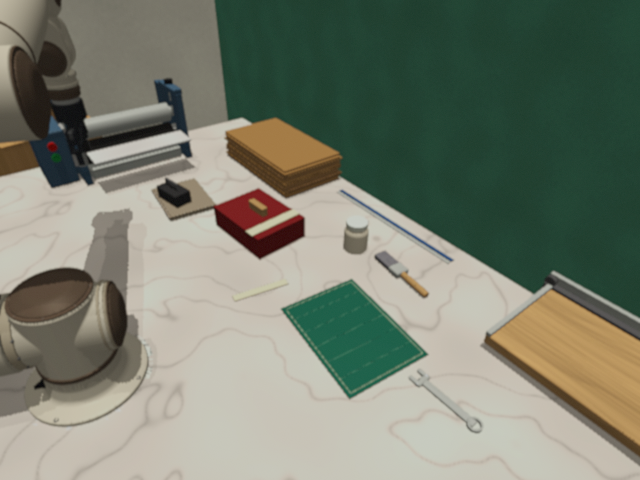

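Top view: dark red lid at about (248,257) with the handle at (247,256), mat at (397,266), folder (322,298) between them, glue (322,199), brush (375,194), spanner (475,254), weight (157,303).

```bash
python3 - <<'E'
from h import *
z=np.load('/tmp/top0.npz');im=z['im'];W=cloud('top',z['d'])
hsv=cv2.cvtColor(im,cv2.COLOR_RGB2HSV)
def rep(n,m,ws=(200,215,450,310)):
    mm=np.zeros_like(m);x0,y0,x1,y1=ws;mm[y0:y1,x0:x1]=m[y0:y1,x0:x1]
    n_,l,s,c=cv2.connectedComponentsWithStats(mm.astype(np.uint8))
    i=1+s[1:,4].argmax();k=l==i
    P=W[k];P=P[~np.isnan(P[:,0])]
    r=cv2.minAreaRect((P[:,:2]*1000).astype(np.float32))
    print(n,s[i],'mean',P.mean(0).round(4),'med z',np.median(P[:,2]).round(4),'rect',r)
H,S,V=[hsv[:,:,i].astype(int) for i in range(3)]
print(hsv[256,247],hsv[240,225],hsv[266,397],hsv[298,322])
rep('mat',(abs(H-75)<20)&(S>80)&(V>50),(340,220,450,310))
zz=W[:,:,2]
rep('lid',(zz>0.055)&(zz<0.085),(200,215,300,300))
rep('handle',(zz>0.088),(225,235,270,275))
rep('handlecol',(abs(H-15)<8)&(S>100)&(V>80),(225,240,265,270))
rep('folder',(zz>0.003)&(V>150),(310,265,335,325))
rep('glue',(zz>0.05),(300,180,340,215))
rep('brush',(zz>0.004),(342,180,410,205))
rep('weight',(zz>0.03),(120,265,195,325))
E
```

```text
[ 15 156 111] [  2 164  81] [ 76 129  67] [ 80  12 130]
mat [ 350  231   93   71 5746] mean [ 0.5259 -0.2425  0.0031] med z 0.0032 rect ((526.9864501953125, -242.88143920898438), (297.3030700683594, 216.21945190429688), 84.2218246459961)
lid [ 210  226   78   62 3795] mean [0.5674 0.237  0.0725] med z 0.0726 rect ((568.5064697265625, 238.231689453125), (175.06988525390625, 233.56910705566406), 4.561517715454102)
handle [237 252  22   9 144] mean [0.5676 0.2363 0.1005] med z 0.1004 rect ((568.1689453125, 236.64300537109375), (21.018878936767578, 67.45596313476562), 4.800527572631836)
handlecol [237 251  22   9 142] mean [0.5699 0.2381 0.0977] med z 0.0999 rect ((570.9224243164062, 239.22482299804688), (23.61214256286621, 70.0241470336914), 4.58013916015625)Traceback (most recent call last):
  File "<stdin>", line 18, in <module>
  File "<stdin>", line 7, in rep
ValueError: attempt to get argmax of an empty sequence
```

>>> servo_tool([
  {"x":47,"y":-35,"yaw":-9},
  {"x":93,"y":-69,"yaw":-18},
  {"x":140,"y":-104,"yaw":-27},
  {"x":186,"y":-138,"yaw":-36},
  {"x":233,"y":-173,"yaw":-45},
  {"x":280,"y":-207,"yaw":-54},
  {"x":326,"y":-242,"yaw":-60},
  {"x":372,"y":-276,"yaw":-64.5},
  {"x":372,"y":-276,"yaw":-64.5},
  {"x":372,"y":-276,"yaw":-64.5},
], grip=50)

```text
schema error: expected keys x, y, z, yaw
```

```bash
python3 - <<'E'
from h import *
o=get_obs();print(o['time'],o['ee_pos'],o['tcp_rot'],o['q'],o['opening'],o['wrist_force'])
im,d=camera('wrist');save('w1',im);W=cloud('wrist',d,o)
zz=W[:,:,2];m=(zz>0.092)&(zz<0.108)
n,l,s,c=cv2.connectedComponentsWithStats(m.astype(np.uint8))
for i in range(1,n):
    if s[i,4]>300:
        P=W[l==i];print(s[i],P.mean(0),cv2.minAreaRect((P[:,:2]*1000).astype(np.float32)))
E
```

```text
0.1 [0.19616671 0.51365674 0.25269042] [-1.79936597e+02  1.98579480e-03  1.59098318e+02] [ 6.90989763e+01  5.00648185e+00  1.00414954e+01  9.50984162e+01
 -1.98506492e-03  9.00006607e+01] 0.0852424653775048 [0.06854848 0.14369631 0.03440505]
```

View pics/w1.png

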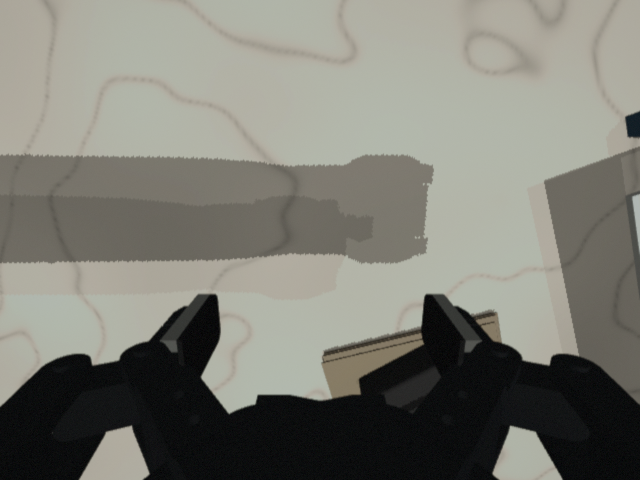

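All keys are required; the arm has not moved (the picture shows only bare bench, with the weight's board at (420,360)).

>>> servo_tool([
  {"x":47,"y":-35,"z":0,"yaw":-9},
  {"x":93,"y":-69,"z":0,"yaw":-18},
  {"x":140,"y":-104,"z":0,"yaw":-27},
  {"x":186,"y":-138,"z":0,"yaw":-36},
  {"x":233,"y":-173,"z":0,"yaw":-45},
  {"x":280,"y":-207,"z":0,"yaw":-54},
  {"x":326,"y":-242,"z":0,"yaw":-60},
  {"x":372,"y":-276,"z":0,"yaw":-64.5},
  {"x":372,"y":-276,"z":0,"yaw":-64.5},
  {"x":372,"y":-276,"z":0,"yaw":-64.5},
], grip=50)

```text
time: 1.4
ee_pos: [0.5679, 0.2377, 0.2523]
tcp_rot: [-179.9, 0.0, 94.6]
wrist_force: [-0.5, 0.5, 0.2]
opening: 0.0499
```

```bash
python3 - <<'E'
from h import *
o=get_obs();print(o['time'],o['ee_pos'],o['tcp_rot'],o['q'],o['opening'],o['wrist_force'])
im,d=camera('wrist');save('w2',im);W=cloud('wrist',d,o)
zz=W[:,:,2];m=(zz>0.092)&(zz<0.108)
n,l,s,c=cv2.connectedComponentsWithStats(m.astype(np.uint8))
for i in range(1,n):
    if s[i,4]>300:
        P=W[l==i];print(s[i],P.mean(0),cv2.minAreaRect((P[:,:2]*1000).astype(np.float32)))
E
```

```text
1.4 [0.56793257 0.23765465 0.25232023] [-1.79882891e+02  4.60355880e-03  9.45989063e+01] [2.26934845e+01 1.44378085e+01 2.07349530e+01 9.64098914e+01
 3.19964752e-02 1.08094551e+02] 0.04994111613914571 [-0.5493912   0.46310668  0.20285193]
[ 554    0   86  117 8101] [0.76067506 0.3791008  0.10053653] ((771.6997680664062, 381.87060546875), (66.9643325805664, 73.26359558105469), 0.20616233348846436)
[ 311  186   24   82 1942] [0.5692091  0.23958298 0.09907143] ((569.3570556640625, 238.46778869628906), (19.796794891357422, 68.90679168701172), 4.656543731689453)
[459 439  49  40 936] [0.75727763 0.00883778 0.09460639] ((759.7048950195312, 9.082132339477539), (25.099313735961914, 62.58372116088867), 53.25221633911133)
```

View pics/w2.png

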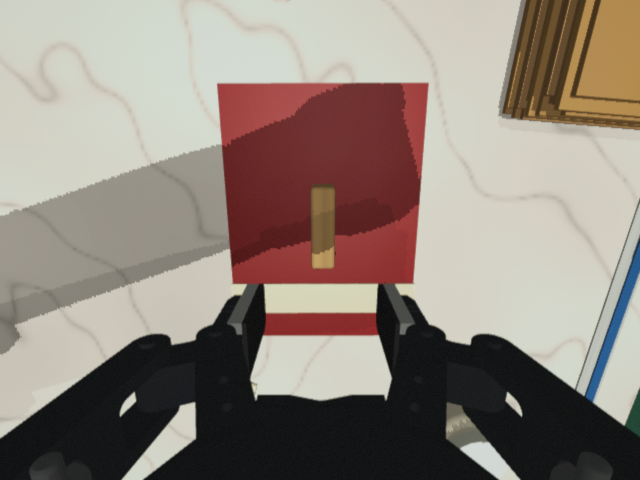

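The wrist view shows the handle at (323,227), aligned with the jaws; it measures (0.5693, 0.2385), yaw 4.7°. I'll go down and grip.

>>> servo_tool([
  {"x":1.2,"y":1,"z":-40,"yaw":0},
  {"x":1.2,"y":1,"z":-85,"yaw":0},
  {"x":1.2,"y":1,"z":-120,"yaw":0},
  {"x":1.2,"y":1,"z":-145,"yaw":0},
  {"x":1.2,"y":1,"z":-154,"yaw":0},
  {"x":1.2,"y":1,"z":-154,"yaw":0},
  {"x":1.2,"y":1,"z":-154,"yaw":0},
], grip=50)

```text
time: 2.33
ee_pos: [0.5691, 0.2397, 0.1003]
tcp_rot: [180.0, -0.0, 94.7]
wrist_force: [0.1, -0.7, 0.3]
opening: 0.0499
```

>>> servo_tool([
  {"x":0,"y":0,"z":0,"yaw":0},
  {"x":0,"y":0,"z":0,"yaw":0},
  {"x":0,"y":0,"z":0,"yaw":0},
  {"x":0,"y":0,"z":0,"yaw":0},
], grip=10, grip_force=60)

```text
time: 2.82
ee_pos: [0.5697, 0.2399, 0.1015]
tcp_rot: [179.9, -0.1, 94.7]
wrist_force: [-0.4, -0.8, 5.7]
opening: 0.0188
```

>>> servo_tool([
  {"x":0,"y":0,"z":10,"yaw":0},
  {"x":0,"y":0,"z":25,"yaw":0},
  {"x":0,"y":0,"z":45,"yaw":0},
  {"x":0,"y":0,"z":70,"yaw":0},
  {"x":0,"y":0,"z":90,"yaw":0},
  {"x":0,"y":0,"z":90,"yaw":0},
  {"x":0,"y":0,"z":90,"yaw":0},
])

```text
time: 3.7
ee_pos: [0.5695, 0.2398, 0.1909]
tcp_rot: [179.9, -0.1, 94.7]
wrist_force: [-0.3, -0.5, -2.9]
opening: 0.0189
```

```bash
python3 - <<'E'
from h import *
im,d=camera('side');save('s3',im)
E
```

```text
(no output)
```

View pics/s3.png

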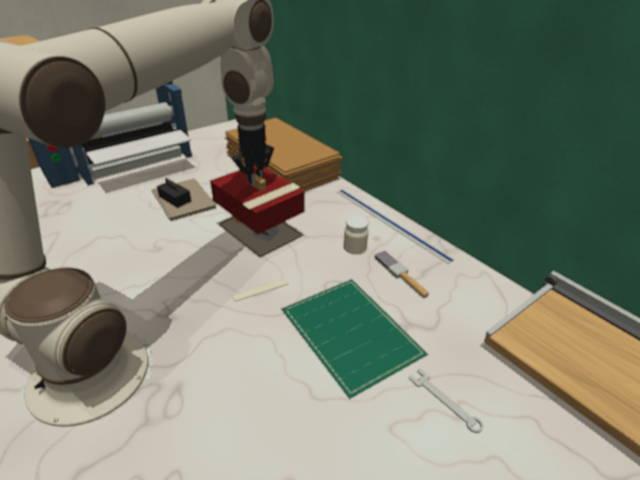

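The lid hangs level at (258,200), with a piece of the block showing below at (268,232). I'll carry it to the mat.

>>> servo_tool([
  {"x":-2,"y":-20,"z":0,"yaw":0},
  {"x":-6,"y":-65,"z":0,"yaw":-1},
  {"x":-10,"y":-115,"z":0,"yaw":-2},
  {"x":-15,"y":-165,"z":0,"yaw":-3},
  {"x":-19,"y":-215,"z":0,"yaw":-4},
  {"x":-24,"y":-265,"z":0,"yaw":-5},
  {"x":-28,"y":-315,"z":0,"yaw":-7},
  {"x":-33,"y":-365,"z":0,"yaw":-8},
  {"x":-37,"y":-410,"z":0,"yaw":-9},
  {"x":-40,"y":-450,"z":0,"yaw":-10},
  {"x":-42,"y":-475,"z":0,"yaw":-10},
  {"x":-42,"y":-481,"z":0,"yaw":-10},
])

```text
time: 5.25
ee_pos: [0.5262, -0.243, 0.1897]
tcp_rot: [-180.0, -0.1, 84.5]
wrist_force: [-0.6, 0.5, -2.2]
opening: 0.0186
```

>>> servo_tool([
  {"x":0,"y":-1,"z":-20,"yaw":0},
  {"x":0,"y":-1,"z":-45,"yaw":0},
  {"x":0,"y":-1,"z":-65,"yaw":0},
  {"x":0,"y":-1,"z":-75,"yaw":0},
  {"x":0,"y":-1,"z":-81,"yaw":0},
  {"x":0,"y":-1,"z":-84,"yaw":0},
  {"x":0,"y":-1,"z":-86,"yaw":0},
  {"x":0,"y":-1,"z":-86,"yaw":0},
  {"x":0,"y":-1,"z":-86,"yaw":0},
])

```text
time: 6.38
ee_pos: [0.5264, -0.2441, 0.1045]
tcp_rot: [180.0, -0.1, 84.5]
wrist_force: [-1.4, 1.4, 4.3]
opening: 0.0185
```

```bash
python3 - <<'E'
from h import *
im,d=camera('side');save('s4',im)
im,d=camera('top');save('t4',im);np.savez('/tmp/t4',im=im,d=d)
E
```

```text
(no output)
```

View pics/s4.png

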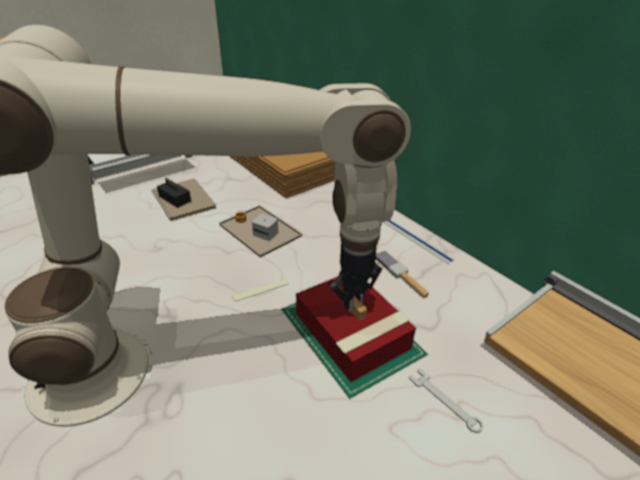

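View pics/t4.png

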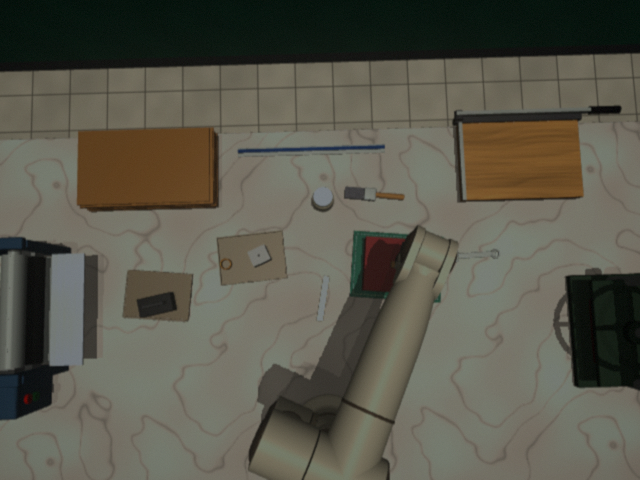

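The lid stands centred on the mat; the block is at (259,255) and the bush at (227,265) in the top view. I'll let go and rise.

>>> servo_tool([
  {"x":0,"y":0,"z":0,"yaw":0},
  {"x":0,"y":0,"z":0,"yaw":0},
  {"x":0,"y":0,"z":0,"yaw":0},
  {"x":0,"y":0,"z":15,"yaw":0},
  {"x":0,"y":0,"z":50,"yaw":0},
  {"x":0,"y":0,"z":90,"yaw":0},
  {"x":0,"y":0,"z":120,"yaw":0},
  {"x":0,"y":0,"z":120,"yaw":0},
], grip=50)

```text
time: 7.48
ee_pos: [0.5273, -0.2445, 0.2282]
tcp_rot: [179.7, 0.0, 84.5]
wrist_force: [-0.1, -0.3, -1.2]
opening: 0.05
```

```bash
python3 - <<'E'
from h import *
z=np.load('/tmp/t4.npz');W=cloud('top',z['d']);zz=W[:,:,2]
for nm,lo,hi,win in(('block',0.045,0.07,(235,235,285,280)),('bush',0.015,0.04,(215,250,238,280))):
    x0,y0,x1,y1=win;m=np.zeros(zz.shape,np.uint8);m[y0:y1,x0:x1]=((zz>lo)&(zz<hi))[y0:y1,x0:x1]
    P=W[m>0];print(nm,m.sum(),P.mean(0),np.median(P[:,2]),cv2.minAreaRect((P[:,:2]*1000).astype(np.float32)))
save('t4z',cv2.resize(z['im'][225:295,205:300],None,fx=8,fy=8,interpolation=cv2.INTER_CUBIC))
im,d=camera('side');save('s5',im);save('s5z',cv2.resize(im[190:270,200:320],None,fx=6,fy=6,interpolation=cv2.INTER_CUBIC))
E
```

```text
block 306 [0.57113729 0.20805929 0.0551693 ] 0.05501190498375619 ((571.5801391601562, 208.40216064453125), (52.80284118652344, 60.447017669677734), 23.367412567138672)
bush 52 [0.55005922 0.32436682 0.02335766] 0.023525716616847214 ((557.5372924804688, 325.058837890625), (71.20514678955078, 42.23689651489258), 1.0177193880081177)
```

View pics/t4z.png

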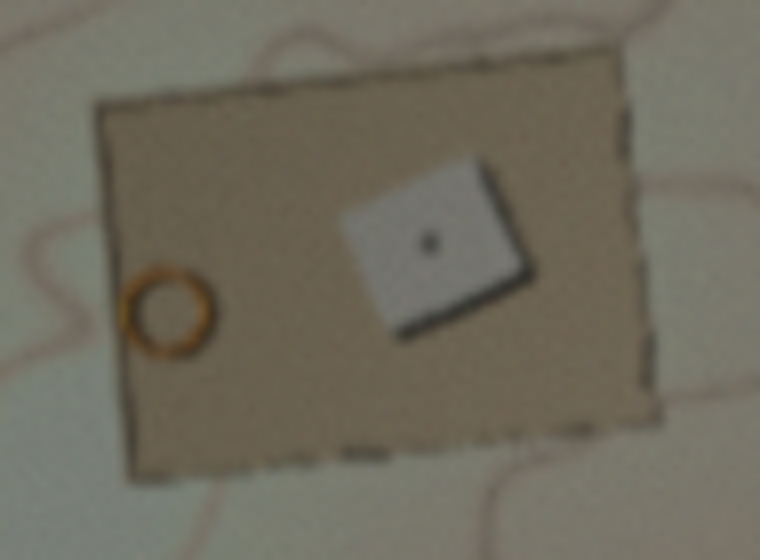

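View pics/s5z.png

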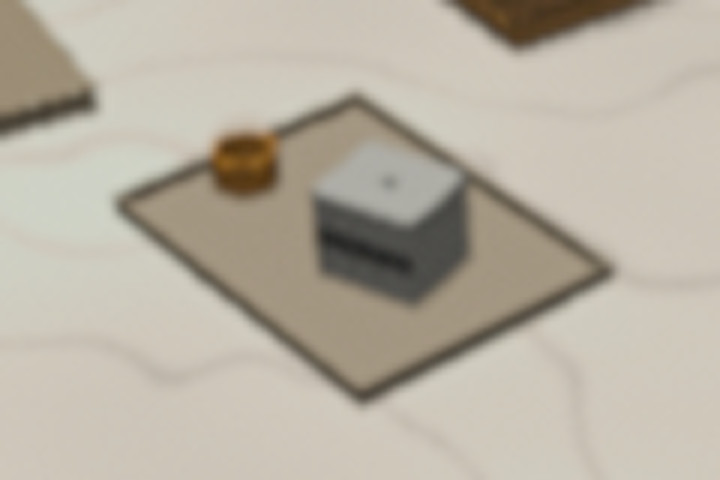

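View pics/s5.png

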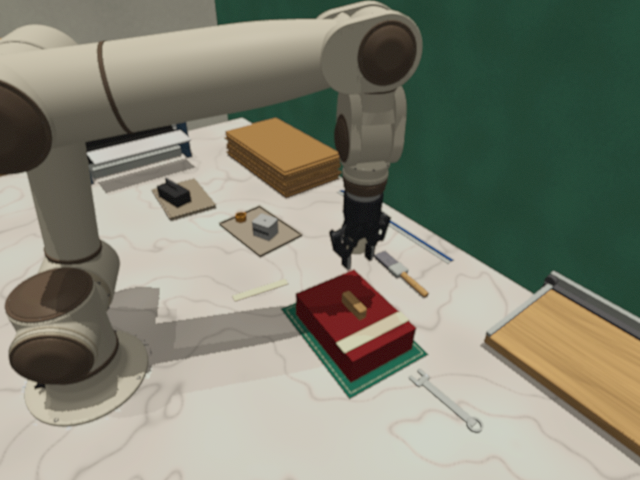

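The lid is upright and centred. The block measures (0.5716, 0.2084) with its length along 113°/−67°. The side view shows the −67° end without any visible bore. I'll look at the 113° end with the wrist camera.

>>> servo_tool([
  {"x":0,"y":30,"z":0,"yaw":2},
  {"x":0,"y":85,"z":0,"yaw":5},
  {"x":0,"y":145,"z":0,"yaw":8},
  {"x":-1,"y":205,"z":0,"yaw":11},
  {"x":-2,"y":265,"z":0,"yaw":14},
  {"x":-3,"y":325,"z":0,"yaw":17},
  {"x":-4,"y":385,"z":0,"yaw":20},
  {"x":-5,"y":445,"z":-10,"yaw":23},
  {"x":-6,"y":505,"z":-30,"yaw":26},
  {"x":-7,"y":550,"z":-55,"yaw":29},
  {"x":-7,"y":572,"z":-68,"yaw":29},
  {"x":-7,"y":572,"z":-68,"yaw":29},
], grip=75)

```text
time: 9.02
ee_pos: [0.519, 0.3282, 0.1562]
tcp_rot: [-180.0, 0.0, 113.6]
wrist_force: [-0.5, -1.0, -0.2]
opening: 0.0752
```

```bash
python3 - <<'E'
from h import *
o=get_obs();print(o['time'],o['ee_pos'],o['tcp_rot'],o['opening'],o['q'])
im,d=camera('wrist');save('w6',im);np.savez('/tmp/w6',im=im,d=d,p=o['ee_pos'],r=o['tcp_rot'])
W=cloud('wrist',d,o);zz=W[:,:,2];m=(zz>0.048)&(zz<0.062)
n,l,s,c=cv2.connectedComponentsWithStats(m.astype(np.uint8))
for i in range(1,n):
    if s[i,4]>300:
        P=W[l==i];print(s[i],P.mean(0),cv2.minAreaRect((P[:,:2]*1000).astype(np.float32)))
E
```

```text
9.025 [0.51903508 0.32815486 0.15619295] [-1.79993089e+02  3.00450201e-02  1.13587986e+02] 0.07519331855777028 [ 3.23149908e+01  1.29480981e+01  8.31483403e+00  8.53781251e+01
 -2.86486537e-02  9.87270096e+01]
[ 599  288   41   64 1104] [0.74182352 0.36316953 0.05659391] ((742.524169921875, 367.25433349609375), (46.9803466796875, 9.436891555786133), 89.62173461914062)
[ 289  368   68   32 1839] [0.56381465 0.22842084 0.05393458] ((565.1382446289062, 226.03765869140625), (51.7738151550293, 24.48037338256836), 24.202322006225586)
```

View pics/w6.png

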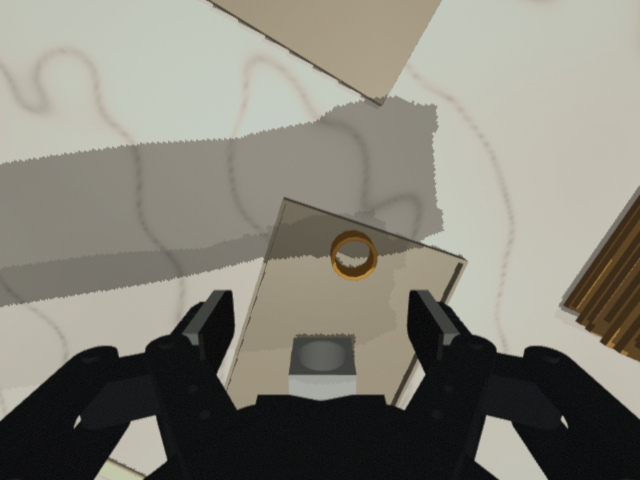

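A round bore shows at (322,355) in the end facing the bush. I'll check its depth so a painted mark can't mislead me.

```bash
python3 - <<'E'
from h import *
z=np.load('/tmp/w6.npz');o={'ee_pos':z['p'],'tcp_rot':z['r']};W=cloud('wrist',z['d'],o)
c=np.array([0.5716,0.2084,0.029]);u=np.array([np.cos(np.radians(113.5)),np.sin(np.radians(113.5)),0]);v=np.array([-u[1],u[0],0])
for r in range(334,376,4):
    print(r,[tuple(int(round(k*1000)) for k in ((W[r,q]-c)@u,(W[r,q]-c)@v,W[r,q,2])) for q in (296,308,322,336,350)])
E
```

```text
334 [(32, 23, 1), (32, 12, 2), (33, -1, 3), (33, -14, 3), (32, -27, 3)]
338 [(29, 22, 4), (29, 12, 4), (30, -1, 5), (29, -14, 4), (29, -26, 4)]
342 [(30, 22, 11), (30, 11, 11), (28, -1, 8), (29, -14, 10), (30, -26, 11)]
346 [(29, 22, 17), (26, 11, 12), (24, -1, 8), (27, -13, 13), (30, -25, 17)]
350 [(29, 21, 23), (23, 11, 13), (20, -1, 8), (23, -14, 13), (30, -25, 24)]
354 [(29, 21, 28), (19, 11, 14), (17, -1, 10), (19, -14, 14), (29, -24, 28)]
358 [(30, 20, 35), (16, 11, 14), (12, -1, 9), (15, -14, 13), (29, -24, 34)]
362 [(30, 20, 40), (11, 11, 14), (8, -1, 9), (11, -14, 14), (29, -24, 39)]
366 [(30, 20, 45), (6, 11, 13), (2, -1, 7), (7, -14, 14), (30, -23, 44)]
370 [(30, 19, 50), (30, 10, 50), (-1, -1, 9), (29, -12, 49), (30, -23, 50)]
374 [(29, 19, 53), (30, 10, 55), (30, -1, 54), (29, -12, 54), (29, -22, 54)]
```

Depth confirms a true bore (the points reach inwards from +30 to about −1 mm and beyond). The bored end faces yaw 113.5°. I'll grip the block near that end, across its 52 mm width, so that the solid end can hang down.

>>> servo_tool([
  {"x":16,"y":-34,"z":0,"yaw":0},
  {"x":37,"y":-80,"z":0,"yaw":0},
  {"x":47,"y":-102.5,"z":0,"yaw":0},
  {"x":47,"y":-102.5,"z":-20,"yaw":0},
  {"x":47,"y":-102.5,"z":-60,"yaw":0},
  {"x":47,"y":-102.5,"z":-95,"yaw":0},
  {"x":47,"y":-102.5,"z":-118,"yaw":0},
  {"x":47,"y":-102.5,"z":-128,"yaw":0},
  {"x":47,"y":-102.5,"z":-128,"yaw":0},
], grip=78)

```text
time: 10.2
ee_pos: [0.5668, 0.224, 0.03]
tcp_rot: [179.9, 0.0, 113.5]
wrist_force: [-0.6, -0.6, -0.6]
opening: 0.0778
```

```bash
python3 - <<'E'
from h import *
o=get_obs();print(o['time'],o['ee_pos'],o['tcp_rot'],o['opening'],o['wrist_force'])
im,d=camera('wrist');save('w7',im)
W=cloud('wrist',d,o);zz=W[:,:,2];print(W[230:470:12,320].round(3))
E
```

```text
10.2 [0.5668197  0.22399635 0.03003282] [1.79904120e+02 3.55793841e-02 1.13457109e+02] 0.0778169465588588 [-0.55379221 -0.58576256 -0.61651651]
[[0.554 0.253 0.002]
 [0.556 0.248 0.002]
 [0.559 0.242 0.002]
 [0.561 0.237 0.002]
 [0.562 0.234 0.009]
 [0.565 0.229 0.009]
 [0.567 0.223 0.009]
 [0.57  0.217 0.008]
 [0.561 0.236 0.054]
 [0.563 0.233 0.054]
 [0.565 0.229 0.055]
 [0.567 0.224 0.054]
 [0.568 0.221 0.055]
 [0.57  0.216 0.055]
 [0.572 0.212 0.055]
 [0.562 0.234 0.087]
 [0.562 0.234 0.09 ]
 [0.562 0.234 0.093]
 [0.563 0.234 0.095]
 [0.562 0.235 0.099]]
```

View pics/w7.png

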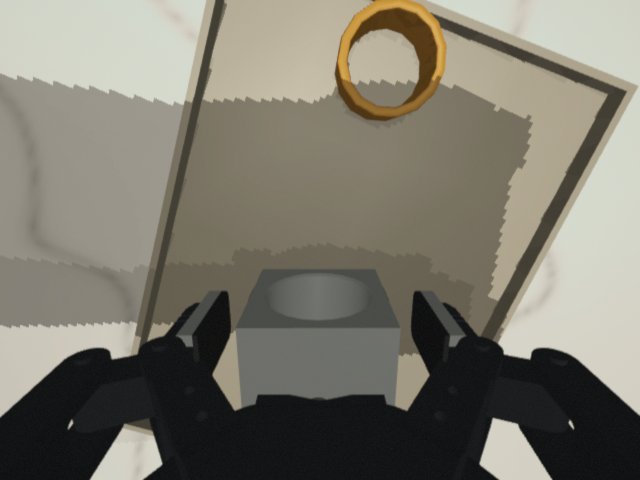

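The jaws stand evenly either side of the block, whose bore shows at (318,297). I'll close gently.

>>> servo_tool([
  {"x":-1.2,"y":2.8,"z":0,"yaw":0},
  {"x":-1.2,"y":2.8,"z":0,"yaw":0},
  {"x":-1.2,"y":2.8,"z":0,"yaw":0},
  {"x":-1.2,"y":2.8,"z":0,"yaw":0},
  {"x":-1.2,"y":2.8,"z":0,"yaw":0},
], grip=40, grip_force=20)

```text
time: 10.88
ee_pos: [0.5665, 0.2276, 0.0323]
tcp_rot: [179.7, 0.0, 113.5]
wrist_force: [-1.7, 0.1, 6.9]
opening: 0.0517
```

>>> servo_tool([
  {"x":0,"y":0,"z":6,"yaw":0},
  {"x":0,"y":0,"z":14,"yaw":0},
  {"x":0,"y":0,"z":22,"yaw":0},
  {"x":0,"y":0,"z":30,"yaw":0},
  {"x":0,"y":0,"z":30,"yaw":0},
  {"x":0,"y":0,"z":30,"yaw":0},
])

```text
time: 11.62
ee_pos: [0.5664, 0.2276, 0.0621]
tcp_rot: [179.7, 0.0, 113.5]
wrist_force: [0.2, -0.4, -3.0]
opening: 0.0521
```

```bash
python3 - <<'E'
from h import *
o=get_obs();print(o['time'],o['ee_pos'],o['opening'],o['wrist_force'],o['torque'])
im,d=camera('wrist');save('w8',im)
W=cloud('wrist',d,o);print(W[200:420:10,320].round(3))
im,d=camera('side');save('s8z',cv2.resize(im[170:270,200:320],None,fx=6,fy=6,interpolation=cv2.INTER_CUBIC))
E
```

```text
11.625 [0.56636467 0.22759587 0.06209692] 0.05206167058218086 [ 0.16847846 -0.44957604 -3.04602272] [0.03452377 0.03094986 0.00977338]
[[0.551 0.264 0.003]
 [0.553 0.259 0.003]
 [0.555 0.254 0.002]
 [0.557 0.249 0.002]
 [0.559 0.244 0.002]
 [0.562 0.239 0.002]
 [0.564 0.233 0.002]
 [0.566 0.228 0.002]
 [0.563 0.236 0.039]
 [0.565 0.231 0.038]
 [0.567 0.226 0.038]
 [0.569 0.222 0.038]
 [0.571 0.217 0.037]
 [0.562 0.236 0.081]
 [0.563 0.235 0.085]
 [0.565 0.231 0.084]
 [0.566 0.227 0.084]
 [0.568 0.223 0.084]
 [0.569 0.221 0.085]
 [0.571 0.216 0.084]
 [0.562 0.238 0.115]
 [0.562 0.238 0.118]]
```

View pics/w8.png

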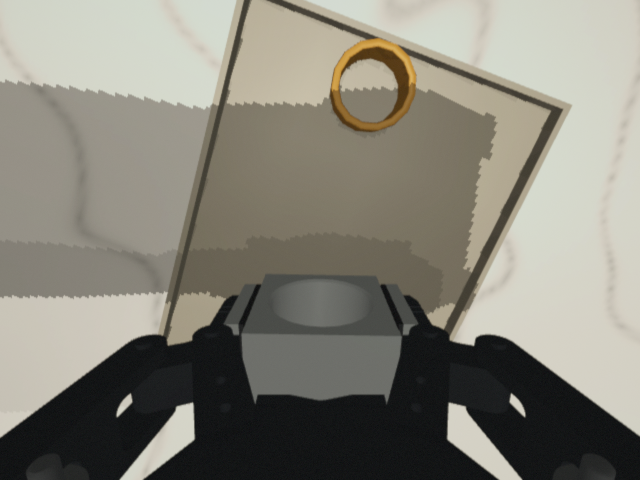

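View pics/s8z.png

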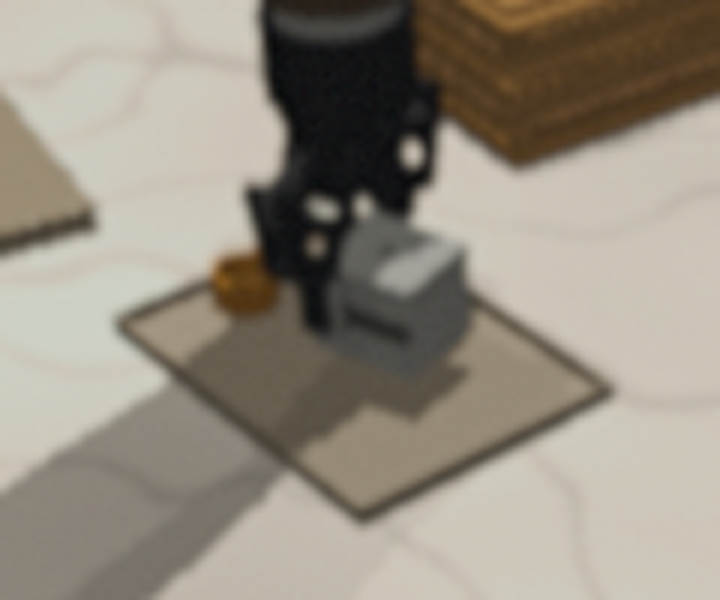

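The block is held but hasn't swung: at 20 N the pads' friction holds it level (its top measures 84 mm along its length). I'll turn it by pivoting its solid end on the fixed tray wall instead, holding only with the fingertips high on the bored end so that it can pivot. First I need the fingertip height and the tray wall position.

```bash
python3 - <<'E'
from h import *
o=get_obs()
im,d=camera('wrist');save('w9',im);W=cloud('wrist',d,o)
for r in range(280,340,5): print(r,W[r,225:262:3,2].round(3), W[r,385:425:4,2].round(3))
z=np.load('/tmp/t4.npz');im=z['im'];Wt=cloud('top',z['d'])
# tray corners from zoom picture
K,R,c=fixed('top')
def px(u,v,h):
    q=R@np.array([(u-K[0,2])/K[0,0],(v-K[1,2])/K[1,1],1]);return c+q*((h-c[2])/q[2])
pts=[px(205+a/8,225+b/8,0.012) for a,b in((98,100),(617,45),(660,422),(132,482))]
for p in pts: print(p.round(4))
print(np.mean(pts,0))
a=np.array(pts);print(np.linalg.norm(a[0]-a[1]),np.linalg.norm(a[2]-a[1]))
E
```

```text
280 [0.003 0.002 0.003 0.004 0.003 0.002 0.003 0.003 0.003 0.003 0.002 0.004
 0.002] [0.003 0.003 0.003 0.002 0.003 0.002 0.002 0.002 0.003 0.003]
285 [0.003 0.003 0.002 0.002 0.002 0.002 0.003 0.049 0.048 0.048 0.048 0.048
 0.047] [0.049 0.048 0.049 0.048 0.003 0.003 0.002 0.003 0.002 0.002]
290 [0.001 0.001 0.003 0.002 0.002 0.001 0.054 0.053 0.053 0.054 0.053 0.052
 0.05 ] [0.055 0.054 0.053 0.053 0.002 0.002 0.002 0.003 0.002 0.002]
295 [0.003 0.002 0.05  0.049 0.05  0.058 0.058   nan 0.058 0.058 0.059 0.056
 0.055] [0.056 0.059 0.058 0.059 0.059 0.05  0.051 0.002 0.003 0.002]
300 [0.054 0.054 0.055 0.055 0.064 0.063 0.062 0.063 0.062 0.062 0.061 0.06
 0.06 ] [0.058 0.063 0.062 0.063 0.063 0.063 0.054 0.055 0.055 0.004]
305 [0.058 0.059 0.059 0.067 0.067 0.067 0.066 0.067 0.068 0.064 0.064 0.064
 0.065] [0.063 0.064 0.067 0.067 0.067 0.067 0.059 0.059 0.06  0.003]
310 [0.063 0.064 0.071 0.072 0.071 0.071 0.07  0.071 0.069 0.068 0.068 0.068
 0.068] [0.067 0.067 0.071 0.071 0.071 0.071 0.07  0.063 0.063 0.063]
315 [0.066 0.074 0.074 0.075 0.075 0.074 0.075 0.075 0.072 0.072 0.073 0.072
 0.072] [0.07  0.071 0.072 0.075 0.075 0.075 0.075 0.074 0.068 0.068]
320 [0.077 0.078 0.078 0.078 0.077 0.078 0.077 0.076 0.075 0.075 0.076 0.075
 0.076] [0.075 0.074 0.074 0.078 0.078 0.078 0.079 0.079 0.072 0.071]
325 [0.083 0.079 0.08  0.08  0.08  0.08  0.08  0.079 0.078 0.08  0.08  0.079
 0.079] [0.078 0.078 0.077   nan 0.081 0.081 0.08  0.08  0.082 0.083]
330 [0.087 0.086 0.085 0.08  0.08  0.08  0.082 0.083 0.082 0.083 0.082 0.082
 0.082] [0.081 0.081 0.081 0.081 0.081 0.08  0.086 0.086 0.086 0.087]
335 [0.089 0.089 0.089 0.081 0.081 0.08  0.084 0.083 0.085 0.083 0.083 0.084
 0.084] [0.084 0.084 0.084 0.085 0.084 0.082 0.088 0.089 0.089 0.089]
[0.6383 0.3492 0.012 ]
[0.6549 0.1333 0.012 ]
[0.498 0.119 0.012]
[0.4798 0.3366 0.012 ]
[0.56777038 0.23454649 0.012     ]
0.21646105312408878 0.1575289591909309
```

View pics/w9.png

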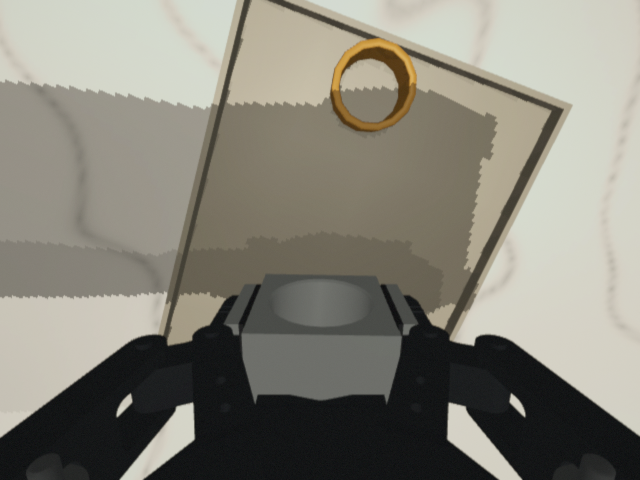

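The tips reach about 16 mm below the TCP at this opening. The tray's −y wall should be near y = 0.13. I'll square the block to that wall, lower it and feel for the wall.

>>> servo_tool([
  {"x":1,"y":-5,"z":2,"yaw":-3},
  {"x":2,"y":-12,"z":2,"yaw":-7},
  {"x":4,"y":-20,"z":2,"yaw":-11},
  {"x":5,"y":-28,"z":2,"yaw":-15},
  {"x":6,"y":-33,"z":0,"yaw":-18.8},
  {"x":6.5,"y":-35,"z":-8,"yaw":-18.8},
  {"x":6.5,"y":-35,"z":-18,"yaw":-18.8},
  {"x":6.5,"y":-35,"z":-24,"yaw":-18.8},
  {"x":6.5,"y":-35,"z":-26,"yaw":-18.8},
  {"x":6.5,"y":-35,"z":-26,"yaw":-18.8},
])

```text
time: 13.02
ee_pos: [0.5727, 0.1926, 0.0358]
tcp_rot: [179.8, 0.0, 94.7]
wrist_force: [-0.4, 0.3, -3.4]
opening: 0.052
```

>>> servo_tool([
  {"x":0,"y":-2,"z":0,"yaw":0},
  {"x":0.2,"y":-4,"z":0,"yaw":0},
  {"x":0.4,"y":-6,"z":0,"yaw":0},
  {"x":0.4,"y":-7,"z":0,"yaw":0},
  {"x":0.4,"y":-7,"z":0,"yaw":0},
])

```text
time: 13.65
ee_pos: [0.5732, 0.1855, 0.0358]
tcp_rot: [179.8, 0.0, 94.7]
wrist_force: [0.1, 0.2, -2.7]
opening: 0.0517
```

>>> servo_tool([
  {"x":0,"y":-1.5,"z":0,"yaw":0},
  {"x":0,"y":-3,"z":0,"yaw":0},
  {"x":0,"y":-3,"z":0,"yaw":0},
])

```text
time: 14.02
ee_pos: [0.5731, 0.1824, 0.0359]
tcp_rot: [179.8, 0.0, 94.7]
wrist_force: [0.1, 0.3, -3.0]
opening: 0.052
```

>>> servo_tool([
  {"x":0,"y":-1.5,"z":0,"yaw":0},
  {"x":0,"y":-2,"z":0,"yaw":0},
  {"x":0,"y":-2,"z":0,"yaw":0},
])

```text
time: 14.4
ee_pos: [0.573, 0.1813, 0.0361]
tcp_rot: [179.8, -0.1, 94.7]
wrist_force: [-2.0, 4.3, -1.6]
opening: 0.0521
```

Contact with the wall at TCP y ≈ 0.1815, as predicted. I'll set the block down, and regrip high with just the fingertips.

>>> servo_tool([
  {"x":0,"y":1,"z":-1.5,"yaw":0},
  {"x":0,"y":1,"z":-3,"yaw":0},
  {"x":0,"y":1,"z":-3.5,"yaw":0},
  {"x":0,"y":1,"z":-3.5,"yaw":0},
])

```text
time: 14.9
ee_pos: [0.573, 0.1822, 0.0325]
tcp_rot: [179.8, -0.1, 94.7]
wrist_force: [-0.1, -0.1, -2.8]
opening: 0.0518
```

>>> servo_tool([
  {"x":0,"y":0,"z":0,"yaw":0},
  {"x":0,"y":0,"z":0,"yaw":0},
  {"x":0,"y":0,"z":10,"yaw":0},
  {"x":0,"y":0,"z":22,"yaw":0},
  {"x":0,"y":0,"z":28,"yaw":0},
  {"x":0,"y":0,"z":28,"yaw":0},
], grip=70)

```text
time: 15.65
ee_pos: [0.5735, 0.1824, 0.0614]
tcp_rot: [179.7, -0.1, 94.7]
wrist_force: [0.5, 0.3, -0.8]
opening: 0.0698
```

```bash
python3 - <<'E'
from h import *
o=get_obs();print(o['time'],o['ee_pos'],o['opening'],o['wrist_force'])
im,d=camera('wrist');save('w10',im);W=cloud('wrist',d,o)
m=(W[:,:,2]>0.049)&(W[:,:,2]<0.06);m[:, :230]=0;m[:,420:]=0
P=W[m];print(cv2.minAreaRect((P[:,:2]*1000).astype(np.float32)),np.nanmedian(P[:,2]), P[:,1].max())
E
```

```text
15.65 [0.57345615 0.18235791 0.06142286] 0.06976695432056389 [ 0.52106384  0.28718128 -0.82589328]
((576.4613037109375, 167.86607360839844), (78.41268157958984, 53.365413665771484), 4.9834465980529785) 0.054412394080424475 0.19744090721821647
```

View pics/w10.png

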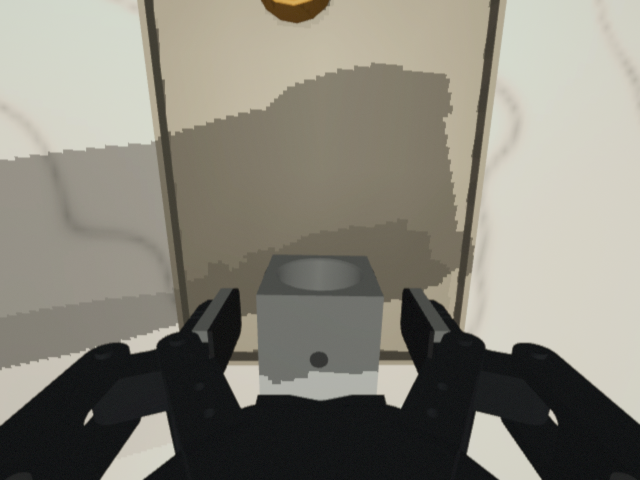

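>>> servo_tool([
  {"x":0,"y":0,"z":0,"yaw":0},
  {"x":0,"y":0,"z":0,"yaw":0},
  {"x":0,"y":0,"z":0,"yaw":0},
  {"x":0,"y":0,"z":0,"yaw":0},
], grip=42, grip_force=20)

```text
time: 16.2
ee_pos: [0.573, 0.1822, 0.0606]
tcp_rot: [179.8, -0.1, 94.7]
wrist_force: [-0.5, 0.5, -0.1]
opening: 0.0516
```

>>> servo_tool([
  {"x":0.1,"y":-1.8,"z":0,"yaw":0},
  {"x":0.3,"y":-4.5,"z":3.2,"yaw":0},
  {"x":0.6,"y":-7.2,"z":6.2,"yaw":0},
  {"x":0.8,"y":-10.2,"z":9,"yaw":0},
  {"x":1,"y":-13.3,"z":11.5,"yaw":0},
  {"x":1.3,"y":-16.7,"z":14,"yaw":0},
  {"x":1.6,"y":-20,"z":16,"yaw":0},
  {"x":1.9,"y":-23.7,"z":18,"yaw":0},
  {"x":2.2,"y":-27.3,"z":19.7,"yaw":0},
  {"x":2.2,"y":-27.3,"z":19.7,"yaw":0},
])

```text
time: 17.45
ee_pos: [0.5754, 0.1546, 0.0805]
tcp_rot: [179.7, -0.1, 94.7]
wrist_force: [-0.3, 3.3, -1.0]
opening: 0.0519
```

```bash
python3 - <<'E'
from h import *
o=get_obs();print(o['time'],o['ee_pos'],o['opening'],o['wrist_force'])
im,d=camera('wrist');save('w11',im);W=cloud('wrist',d,o);print(W[240:430:8,320].round(3))
im,d=camera('side');save('s11z',cv2.resize(im[170:270,200:320],None,fx=6,fy=6,interpolation=cv2.INTER_CUBIC))
E
```

```text
17.45 [0.57536247 0.15461817 0.08054544] 0.05190560197973111 [-0.32719664  3.34929119 -1.0164078 ]
[[ 0.574  0.175  0.032]
 [ 0.574  0.17   0.029]
 [ 0.575  0.165  0.026]
 [ 0.575  0.159  0.024]
 [ 0.575  0.154  0.021]
 [ 0.576  0.148  0.019]
 [ 0.574  0.167  0.074]
 [ 0.574  0.166  0.078]
 [ 0.575  0.161  0.076]
 [ 0.575  0.157  0.074]
 [ 0.575  0.152  0.072]
 [ 0.576  0.147  0.069]
 [ 0.576  0.142  0.067]
 [ 0.577  0.135  0.064]
 [ 0.577  0.129  0.061]
 [ 0.578  0.122  0.057]
 [ 0.579  0.115  0.053]
 [ 0.583  0.069 -0.   ]
 [ 0.583  0.062 -0.   ]
 [ 0.584  0.055 -0.001]
 [ 0.574  0.165  0.133]
 [ 0.574  0.166  0.137]
 [ 0.574  0.166  0.139]
 [ 0.574  0.166  0.141]]
```

View pics/w11.png

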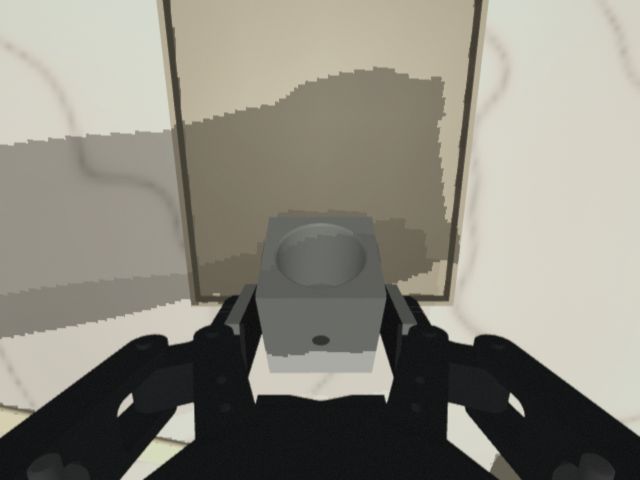

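View pics/s11z.png

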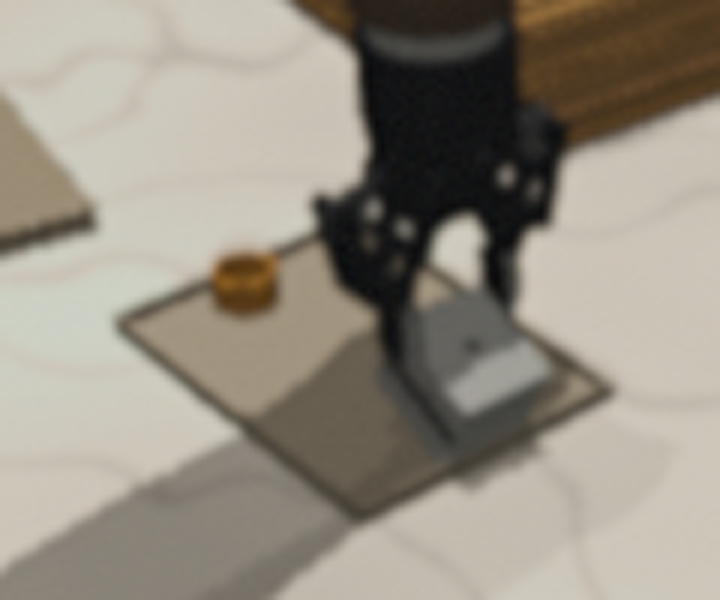

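It turns as intended: tilted about 27° with the bore coming up. I'll continue along the arc.

>>> servo_tool([
  {"x":0.3,"y":-4,"z":1.3,"yaw":0},
  {"x":0.6,"y":-7.7,"z":2.6,"yaw":0},
  {"x":1,"y":-11.8,"z":3.5,"yaw":0},
  {"x":1.3,"y":-15.8,"z":4.2,"yaw":0},
  {"x":1.6,"y":-19.8,"z":4.5,"yaw":0},
  {"x":1.9,"y":-23.9,"z":4.6,"yaw":0},
  {"x":2.3,"y":-28,"z":4.5,"yaw":0},
  {"x":2.6,"y":-32,"z":4,"yaw":0},
  {"x":2.9,"y":-36,"z":3.3,"yaw":0},
  {"x":3.2,"y":-40,"z":2.3,"yaw":0},
  {"x":3.5,"y":-44,"z":1,"yaw":0},
  {"x":3.8,"y":-47.7,"z":-0.5,"yaw":0},
])

```text
time: 19.05
ee_pos: [0.5797, 0.1065, 0.0809]
tcp_rot: [179.7, -0.0, 94.7]
wrist_force: [-1.8, 0.2, 7.4]
opening: 0.0512
```

```bash
python3 - <<'E'
from h import *
o=get_obs();print(o['time'],o['ee_pos'],o['opening'],o['wrist_force'])
im,d=camera('wrist');save('w12',im);W=cloud('wrist',d,o);print(W[180:430:8,320].round(3))
im,d=camera('side');save('s12z',cv2.resize(im[170:270,200:320],None,fx=6,fy=6,interpolation=cv2.INTER_CUBIC))
E
```

```text
19.05 [0.57965636 0.10646492 0.08087979] 0.051248914849754 [-1.82445672  0.23929987  7.37524866]
[[ 0.575  0.161  0.063]
 [ 0.575  0.158  0.065]
 [ 0.576  0.154  0.058]
 [ 0.576  0.149  0.048]
 [ 0.577  0.142  0.035]
 [ 0.577  0.136  0.026]
 [ 0.578  0.132  0.028]
 [ 0.578  0.129  0.03 ]
 [ 0.578  0.125  0.031]
 [ 0.578  0.121  0.034]
 [ 0.579  0.118  0.036]
 [ 0.579  0.114  0.037]
 [ 0.579  0.11   0.038]
 [ 0.58   0.106  0.04 ]
 [ 0.58   0.102  0.041]
 [ 0.579  0.118  0.083]
 [ 0.579  0.116  0.085]
 [ 0.583  0.066 -0.001]
 [ 0.584  0.06  -0.002]
 [ 0.584  0.055  0.   ]
 [ 0.585  0.048 -0.001]
 [ 0.585  0.042 -0.   ]
 [ 0.586  0.036 -0.001]
 [ 0.586  0.03  -0.   ]
 [ 0.587  0.023 -0.001]
 [ 0.587  0.016 -0.002]
 [ 0.588  0.011 -0.   ]
 [ 0.588  0.003 -0.001]
 [ 0.578  0.116  0.134]
 [ 0.578  0.118  0.138]
 [ 0.578  0.118  0.141]
 [ 0.578  0.118  0.143]]
```

View pics/w12.png

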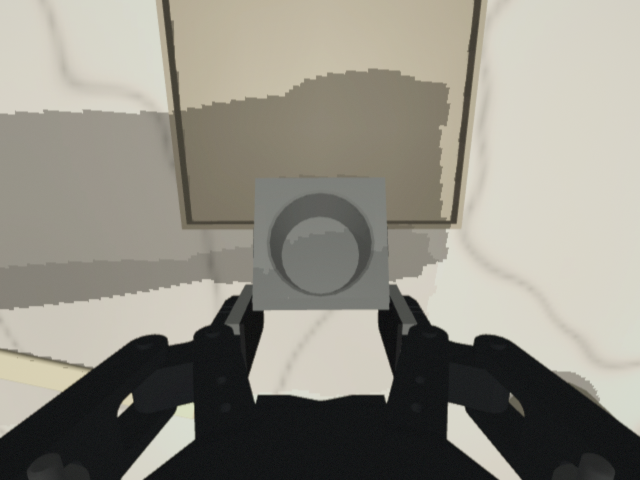

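View pics/s12z.png

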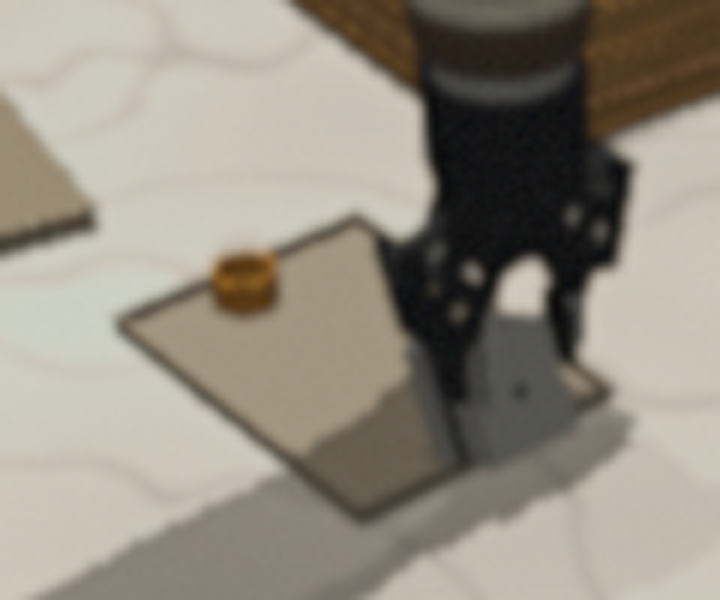

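It's now about 66° round, with the bore opening upwards at (320,245). I'll lift it clear of the tray wall, move outward and press the solid end flat on the bare bench to finish squaring it.

>>> servo_tool([
  {"x":0,"y":0,"z":8,"yaw":0},
  {"x":0,"y":-2,"z":15,"yaw":0},
  {"x":1,"y":-15,"z":15,"yaw":0},
  {"x":2,"y":-30,"z":15,"yaw":0},
  {"x":3,"y":-40,"z":12,"yaw":0},
  {"x":3,"y":-42,"z":5,"yaw":0},
  {"x":3,"y":-42,"z":-3,"yaw":0},
  {"x":3,"y":-42,"z":-9,"yaw":0},
  {"x":3,"y":-42,"z":-13,"yaw":0},
  {"x":3,"y":-42,"z":-16,"yaw":0},
  {"x":3,"y":-42,"z":-19,"yaw":0},
  {"x":3,"y":-42,"z":-21,"yaw":0},
])

```text
time: 20.65
ee_pos: [0.5844, 0.062, 0.0655]
tcp_rot: [179.3, 0.3, 94.6]
wrist_force: [-14.9, -22.2, 46.7]
opening: 0.0514
```

```bash
python3 - <<'E'
from h import *
o=get_obs();print(o['time'],o['ee_pos'],o['opening'],o['wrist_force'])
im,d=camera('wrist');save('w13',im);W=cloud('wrist',d,o);print(W[160:400:8,320].round(3))
E
```

```text
20.65 [0.58436265 0.06203734 0.06550503] 0.05141740483939097 [-14.88890809 -22.16624405  46.70663404]
[[ 0.58   0.122 -0.001]
 [ 0.58   0.118 -0.   ]
 [ 0.581  0.113 -0.001]
 [ 0.58   0.116  0.056]
 [ 0.58   0.113  0.056]
 [ 0.58   0.11   0.056]
 [ 0.581  0.104  0.039]
 [ 0.582  0.095  0.015]
 [ 0.582  0.091  0.018]
 [ 0.583  0.087  0.019]
 [ 0.583  0.084  0.02 ]
 [ 0.583  0.08   0.022]
 [ 0.584  0.076  0.022]
 [ 0.584  0.073  0.025]
 [ 0.584  0.068  0.026]
 [ 0.584  0.065  0.027]
 [ 0.585  0.061  0.028]
 [ 0.585  0.059  0.034]
 [ 0.583  0.071  0.066]
 [ 0.583  0.071  0.072]
 [ 0.584  0.068  0.072]
 [ 0.588  0.021 -0.001]
 [ 0.589  0.015 -0.002]
 [ 0.589  0.01  -0.001]
 [ 0.59   0.005 -0.   ]
 [ 0.59  -0.001 -0.001]
 [ 0.591 -0.007 -0.001]
 [ 0.591 -0.013 -0.   ]
 [ 0.592 -0.02  -0.001]
 [ 0.592 -0.026 -0.002]]
```

View pics/w13.png

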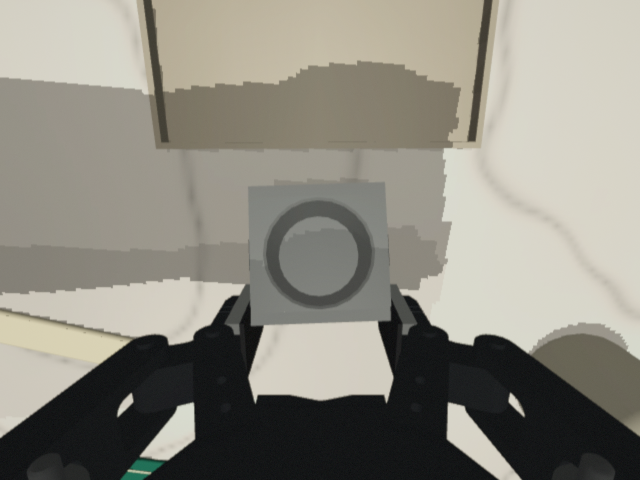

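The edge sticks on the bench (47 N), and the tilt left is about 18°. I'll ease off and follow an arc about that edge.

>>> servo_tool([
  {"x":0,"y":0,"z":4,"yaw":0},
  {"x":0.3,"y":-4,"z":4,"yaw":0},
  {"x":0.6,"y":-8,"z":2,"yaw":0},
  {"x":0.9,"y":-11,"z":0,"yaw":0},
  {"x":0.9,"y":-11,"z":0,"yaw":0},
])

```text
time: 21.32
ee_pos: [0.5852, 0.0512, 0.0649]
tcp_rot: [179.3, 0.2, 94.6]
wrist_force: [-1.7, 1.1, 0.1]
opening: 0.0517
```

```bash
python3 - <<'E'
from h import *
o=get_obs();print(o['time'],o['ee_pos'],o['opening'],o['wrist_force'])
im,d=camera('wrist');save('w14',im);W=cloud('wrist',d,o);print(W[160:360:8,320].round(3))
E
```

```text
21.325 [0.58517021 0.05120285 0.06490993] 0.05169825796244946 [-1.74405521  1.11057529  0.07072521]
[[   nan    nan    nan]
 [ 0.581  0.107 -0.001]
 [ 0.582  0.103 -0.001]
 [ 0.581  0.105  0.056]
 [ 0.581  0.102  0.057]
 [ 0.581  0.099  0.056]
 [ 0.582  0.092  0.035]
 [ 0.583  0.084  0.017]
 [ 0.583  0.081  0.018]
 [ 0.583  0.077  0.018]
 [ 0.584  0.073  0.02 ]
 [ 0.584  0.069  0.022]
 [ 0.584  0.066  0.024]
 [ 0.585  0.062  0.025]
 [ 0.585  0.058  0.025]
 [ 0.585  0.054  0.027]
 [ 0.585  0.051  0.029]
 [ 0.585  0.052  0.041]
 [ 0.584  0.061  0.066]
 [ 0.584  0.06   0.071]
 [ 0.584  0.058  0.073]
 [ 0.589  0.011 -0.   ]
 [ 0.589  0.006 -0.   ]
 [ 0.59  -0.    -0.001]
 [ 0.59  -0.006 -0.001]]
```

>>> servo_tool([
  {"x":0.2,"y":-2.5,"z":-1.5,"yaw":0},
  {"x":0.4,"y":-5,"z":-3,"yaw":0},
  {"x":0.6,"y":-8,"z":-4.5,"yaw":0},
  {"x":0.8,"y":-10,"z":-5.5,"yaw":0},
])

```text
time: 21.88
ee_pos: [0.5862, 0.0411, 0.0594]
tcp_rot: [179.3, 0.3, 94.6]
wrist_force: [-0.9, 2.4, 1.9]
opening: 0.0511
```

```bash
python3 - <<'E'
from h import *
o=get_obs();print(o['time'],o['ee_pos'],o['opening'],o['wrist_force'])
im,d=camera('wrist');save('w15',im);W=cloud('wrist',d,o);print(W[160:360:10,320].round(3))
im,d=camera('side');save('s15z',cv2.resize(im[170:270,220:340],None,fx=6,fy=6,interpolation=cv2.INTER_CUBIC))
E
```

```text
21.875 [0.58615763 0.04108318 0.05939246] 0.05111878814408738 [-0.9241757   2.44633388  1.881309  ]
[[ 0.582  0.101  0.   ]
 [ 0.582  0.096 -0.001]
 [ 0.583  0.091 -0.   ]
 [ 0.582  0.094  0.059]
 [ 0.582  0.09   0.058]
 [ 0.583  0.079  0.018]
 [ 0.584  0.074  0.019]
 [ 0.584  0.069  0.018]
 [ 0.585  0.064  0.02 ]
 [ 0.585  0.059  0.02 ]
 [ 0.585  0.055  0.021]
 [ 0.586  0.05   0.023]
 [ 0.586  0.045  0.024]
 [ 0.586  0.046  0.038]
 [ 0.585  0.049  0.053]
 [ 0.585  0.051  0.066]
 [ 0.585  0.047  0.067]
 [ 0.59   0.003 -0.   ]
 [ 0.59  -0.005 -0.002]
 [ 0.591 -0.011 -0.001]]
```

View pics/s15z.png

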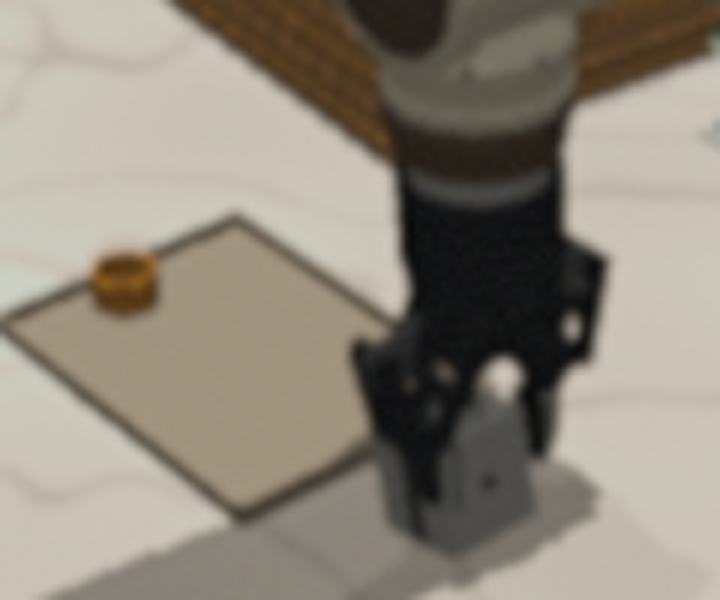

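>>> servo_tool([
  {"x":0.2,"y":-2.5,"z":-1.5,"yaw":0},
  {"x":0.4,"y":-5,"z":-3,"yaw":0},
  {"x":0.6,"y":-7,"z":-4.5,"yaw":0},
  {"x":0.8,"y":-9,"z":-6,"yaw":0},
])

```text
time: 22.48
ee_pos: [0.5869, 0.0318, 0.0532]
tcp_rot: [179.3, 0.3, 94.6]
wrist_force: [-0.5, 1.7, 2.0]
opening: 0.0513
```

```bash
python3 - <<'E'
from h import *
o=get_obs();print(o['time'],o['ee_pos'],o['opening'],o['wrist_force'])
im,d=camera('wrist');save('w16',im);W=cloud('wrist',d,o);print(W[160:360:10,320].round(3))
E
```

```text
22.475 [0.58694559 0.03176138 0.05324271] 0.05125982176354989 [-0.46825463  1.69132859  2.00667412]
[[ 0.583  0.092 -0.001]
 [ 0.583  0.087 -0.   ]
 [ 0.583  0.086  0.03 ]
 [ 0.582  0.086  0.06 ]
 [ 0.583  0.082  0.059]
 [ 0.584  0.07   0.016]
 [ 0.585  0.065  0.015]
 [ 0.585  0.061  0.016]
 [ 0.585  0.056  0.016]
 [ 0.586  0.051  0.018]
 [ 0.586  0.046  0.017]
 [ 0.586  0.041  0.017]
 [ 0.586  0.04   0.027]
 [ 0.586  0.04   0.039]
 [ 0.586  0.041  0.05 ]
 [ 0.586  0.041  0.059]
 [ 0.586  0.039  0.062]
 [ 0.59  -0.002  0.   ]
 [ 0.591 -0.009 -0.001]
 [ 0.591 -0.016 -0.   ]]
```

View pics/w16.png

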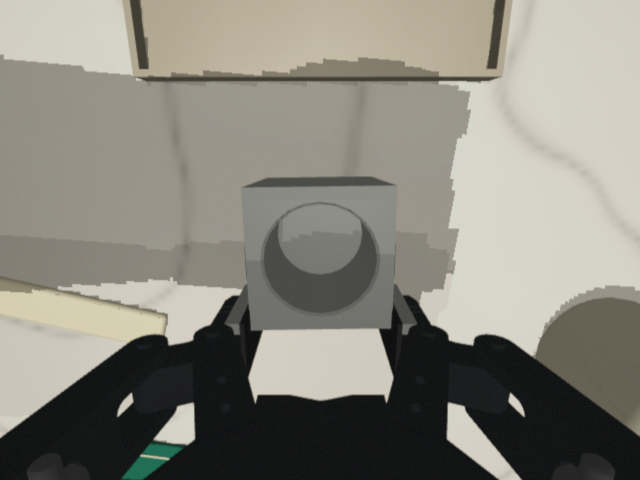

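The block now stands upright on its solid end (bore floor level within about 3°), bore up at (320,257). I'll let go, centre on it and take a full grip.

>>> servo_tool([
  {"x":0,"y":0,"z":0,"yaw":0},
  {"x":0,"y":0,"z":0,"yaw":0},
  {"x":0,"y":0,"z":1,"yaw":0},
  {"x":0,"y":0,"z":1,"yaw":0},
], grip=72)

```text
time: 23.02
ee_pos: [0.5871, 0.0315, 0.0542]
tcp_rot: [179.3, 0.3, 94.6]
wrist_force: [0.1, 0.4, 0.5]
opening: 0.0719
```

>>> servo_tool([
  {"x":-0.6,"y":8,"z":0,"yaw":0},
  {"x":-1.3,"y":18,"z":0,"yaw":0},
  {"x":-2,"y":28,"z":0,"yaw":0},
  {"x":-2,"y":29,"z":-8,"yaw":0},
  {"x":-2,"y":29,"z":-16,"yaw":0},
  {"x":-2,"y":29,"z":-18,"yaw":0},
  {"x":-2,"y":29,"z":-18,"yaw":0},
])

```text
time: 23.9
ee_pos: [0.5849, 0.0603, 0.0358]
tcp_rot: [179.3, 0.3, 94.5]
wrist_force: [-0.2, 0.4, 0.8]
opening: 0.0722
```

```bash
python3 - <<'E'
from h import *
o=get_obs();print(o['time'],o['ee_pos'],o['opening'],o['wrist_force'])
im,d=camera('wrist');save('w17',im);W=cloud('wrist',d,o);print(W[180:440:10,320].round(3))
E
```

```text
23.9 [0.58488228 0.06025297 0.03584385] 0.07222926608080546 [-0.20366445  0.39005017  0.7778916 ]
[[ 0.581  0.113 -0.002]
 [ 0.581  0.108 -0.001]
 [ 0.582  0.104  0.   ]
 [ 0.582  0.099 -0.001]
 [ 0.582  0.094 -0.   ]
 [ 0.583  0.089 -0.001]
 [ 0.583  0.084 -0.001]
 [ 0.583  0.084  0.014]
 [ 0.583  0.084  0.027]
 [ 0.583  0.084  0.039]
 [ 0.583  0.084  0.047]
 [ 0.583  0.084  0.056]
 [ 0.583  0.083  0.06 ]
 [ 0.583  0.079  0.059]
 [ 0.586  0.052  0.017]
 [ 0.586  0.046  0.016]
 [ 0.587  0.04   0.015]
 [ 0.587  0.039  0.021]
 [ 0.587  0.038  0.027]
 [ 0.586  0.039  0.035]
 [ 0.586  0.038  0.04 ]
 [ 0.586  0.038  0.046]
 [ 0.583  0.07   0.087]
 [ 0.583  0.072  0.093]
 [ 0.583  0.073  0.097]
 [ 0.583  0.072  0.098]]
```

View pics/w17.png

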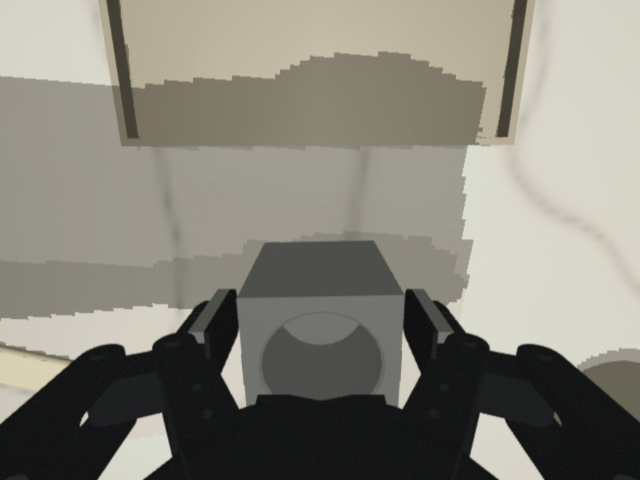

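The block stands flat (rim 60 mm, bore floor 16 mm). I'll close firmly and lift.

>>> servo_tool([
  {"x":0,"y":-2,"z":0,"yaw":0},
  {"x":0,"y":-2,"z":0,"yaw":0},
  {"x":0,"y":-2,"z":0,"yaw":0},
  {"x":0,"y":-2,"z":0,"yaw":0},
  {"x":0,"y":-2,"z":0,"yaw":0},
], grip=40, grip_force=50)

```text
time: 24.58
ee_pos: [0.5854, 0.058, 0.0367]
tcp_rot: [179.2, 0.3, 94.5]
wrist_force: [-0.6, -2.4, 5.5]
opening: 0.0518
```

>>> servo_tool([
  {"x":0,"y":0,"z":8,"yaw":0},
  {"x":0,"y":0,"z":25,"yaw":0},
  {"x":0,"y":0,"z":50,"yaw":0},
  {"x":0,"y":0,"z":80,"yaw":0},
  {"x":0,"y":0,"z":110,"yaw":0},
  {"x":0,"y":0,"z":140,"yaw":0},
  {"x":0,"y":0,"z":160,"yaw":0},
  {"x":0,"y":0,"z":172,"yaw":0},
  {"x":0,"y":0,"z":180,"yaw":0},
  {"x":0,"y":0,"z":180,"yaw":0},
  {"x":0,"y":0,"z":180,"yaw":0},
  {"x":0,"y":0,"z":180,"yaw":0},
])

```text
time: 26.08
ee_pos: [0.5851, 0.058, 0.216]
tcp_rot: [179.3, 0.3, 94.5]
wrist_force: [0.3, 0.4, -2.7]
opening: 0.0514
```

```bash
python3 - <<'E'
from h import *
o=get_obs();print(o['time'],o['ee_pos'],o['opening'],o['wrist_force'])
im,d=camera('wrist');save('w18',im);W=cloud('wrist',d,o);print(W[230:420:10,320].round(3))
im,d=camera('side');save('s18',im)
im,d=camera('top');save('t18',im);np.savez('/tmp/t18',im=im,d=d)
Wt=cloud('top',d);h=(Wt[:,:,2]>0.09)&(Wt[:,:,2]<0.115);h[:250]=h[:250];m=np.zeros_like(h);m[250:285,375:425]=h[250:285,375:425]
P=Wt[m];print(len(P),P.mean(0) if len(P) else 0)
E
```

```text
26.075 [0.58511796 0.05800172 0.21596035] 0.05136236706332997 [ 0.34191993  0.36361297 -2.73006094]
[[ 0.589  0.04  -0.001]
 [ 0.583  0.084  0.187]
 [ 0.583  0.084  0.202]
 [ 0.583  0.084  0.214]
 [ 0.583  0.084  0.223]
 [ 0.583  0.084  0.233]
 [ 0.583  0.084  0.239]
 [ 0.583  0.081  0.24 ]
 [ 0.586  0.053  0.195]
 [ 0.586  0.048  0.195]
 [ 0.586  0.043  0.194]
 [ 0.587  0.038  0.196]
 [ 0.587  0.038  0.203]
 [ 0.587  0.038  0.211]
 [ 0.587  0.038  0.217]
 [ 0.586  0.039  0.224]
 [ 0.586  0.038  0.229]
 [ 0.584  0.068  0.268]
 [ 0.583  0.069  0.272]]
149 [ 0.52456771 -0.24553636  0.10214075]
```

View pics/w18.png

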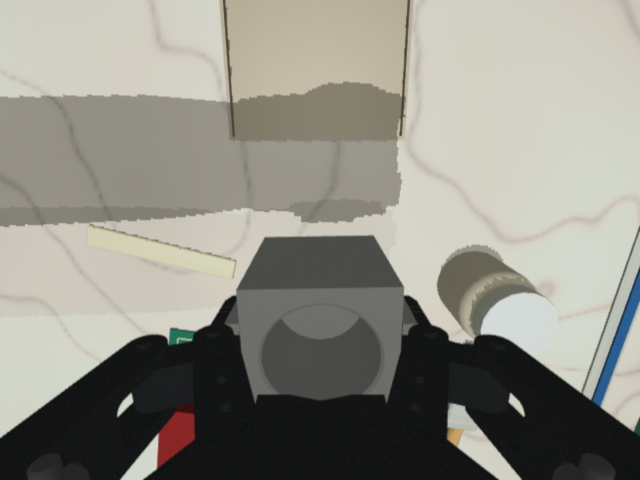

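View pics/s18.png

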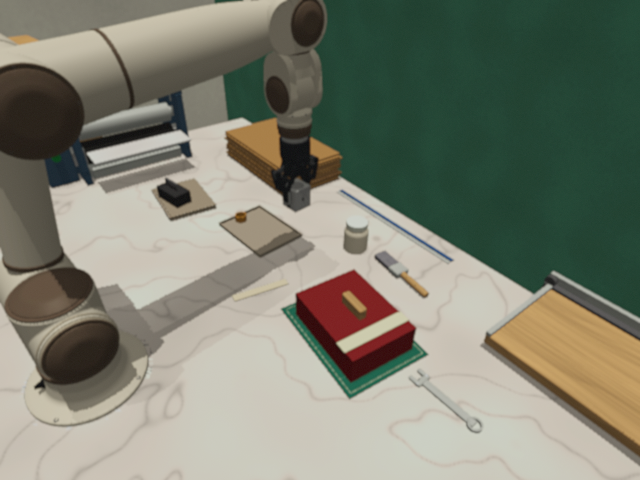

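View pics/t18.png

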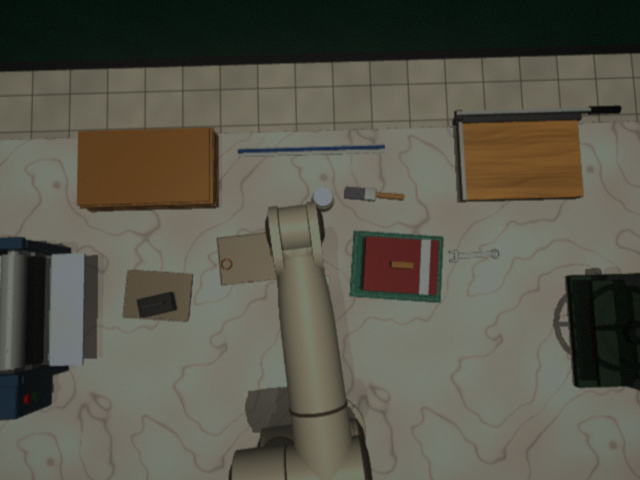

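The block hangs upright at a centre height of about 0.21 m with its bore up (318,350 in the wrist view). The lid is on the mat at (400,265), and nothing else looks moved. I'll hand in.

```bash
python3 - <<'E'
from h import *
o=get_obs();print(o['time'],o['ee_pos'],abs(o['qd']).max(),o['wrist_force'],o['opening']);print(job_done())
E
```

```text
26.225 [0.58524907 0.05804347 0.21637012] 0.26175880101803056 [ 0.17202417 -0.3625344  -2.68309895] 0.05109672437962852
the job is handed in; nothing more can be done
None
```

The job is handed in at 26.2 s: the arm is holding the block with its bore straight up, about 0.21 m above the bench (block centre). The hand-in gave no verdict.

- **Lid:** it stands upright on the mat, let go. The last measurement puts its handle about 3 mm from the mat's centre.
- **Finding the bore:** the wrist camera's depth showed a real bore in the end that faced the bush.
- **Turning the block:** at 20 N the block did not swing down on its own. I regripped it high at the bored end with the fingertips and tipped it over the fixed tray wall. I then squared it on the bare bench, regripped it centrally at 50 N and lifted.
- **Last checks:** the block's rim is at 0.240 m and its bore floor is level at 0.195 m, so it is vertical within a couple of degrees. The wrist carries about 2.7 N, roughly the block's weight, and the arm is still. The bush is in the tray, and in the final pictures nothing else looks moved.

**Hard press:** while squaring the block, its edge stuck on the bench and the vertical wrist force reached 47 N. That load was on the held block, not on the arm or gripper body, and I eased off straight away.

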